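Swap the battery packs in the push-push bay of the lamp charger

TASK

The blue-headed battery pack in the bench charger is full. Press it down until its catch lets go and it springs up by itself, then lift it out and stand it upright in the free pocket of the wooden holder; after that put the red-headed pack from the holder into the charger bay and push it down until the catch holds it. Press gently, only as hard as the catch needs, because the contacts in the bay are delicate, and do not disturb the bottle beside the work.

Things in the scene. Friction and masses are not known exactly. Their poses are not given: they have to be found in the camera images.
- blue_pack_center (a point): Full battery pack: black block 26 x 38 x 76 mm (own x, y, z), 0.10 to 0.18 kg, upper 22 mm blue, foot edges bevelled. Starts caught in the charger bay, its head 7 to 15 mm out. The point is its centre, 38 mm below the flat top; z up along the pack, x across the 26 mm (the way to grip it).
- red_pack_center (a point): Flat battery pack, same as the blue one but with a red head. Starts standing in the holder's other pocket, foot on the pocket floor, 43 mm of it above the holder's rim. The point is its centre, 38 mm below the flat top; axes as for the blue pack.
- bay_mouth (a point): Centre of the charger bay's mouth, on the charger's flat top, 84 mm over the bench. x to the charger's rear, z up. The bay is an upright shaft 28.5 mm (x) by 40.5 mm (y), its rim bevelled 3.5 mm wide, 6 mm deep. A pack goes in foot down, its x along this x, either way round, onto a sprung lift plate; with the plate fully up the head stands 32 to 39 mm out.
- charger: Charger: fixed grey block with a black top, 84 mm high; top reaches 22.5 mm forward, 36 back, 28.5 to each side of the bay axis. Origin: bay axis at bench level. Push-push catch: press a pack 23.5 mm (spring 4.5 to 9 N) plus 4.2 mm more, let up, and it stays caught; press 3 to 4.5 mm again, let up, and it rises by itself in 0.5 s. Rubber stop 4.7 mm below the held position (6 N per mm). Over 25 N harms it.
- free_pocket (a point): Centre of the floor of the empty pocket of the holder: a fixed plywood block 38 mm (x) by 96.5 mm (y), 38 mm high, two open-topped pockets side by side along y, 46.5 mm apart, each 31 (x) by 43 (y) by 33 mm deep. The floor is 5 mm over the bench; z up; the red pack's pocket is at +46.5 mm along y. A pack stands with its x along this x, either way round.
- dosing_bottle: Bystander: grey dosing bottle with a black lid and knob, 73 mm across, 118 mm high, standing on the bench behind the work; origin under its centre.
Mind the look-alikes: they are no part of the job. What is shaped like the part that bears blue_pack_center but turquoise is not meant.

How it is judged:
By the outcome, as a careful person would: the job done as asked, in the order asked, and still so for the second after the job is handed in, with the robot touching nothing.
It also fails if it takes over 72 s, if anything falls off the work surface, if the arm or the gripper's body presses on something with over 40 N, if the wrist force passes 120 N, or if a joint passes its speed limit or range.

ROBOT

A 6-joint arm with a two-finger parallel gripper is mounted at the origin on the work surface; the furniture and walls round the work are solid. World frame = base frame: x ahead of the robot, y to its left, z up, the work surface at z = 0. Lengths are in m, angles in rad, forces in N, time in s.
With the tool pointing down it reaches from about 0.425 to 0.95 m from the base axis. Payload 3.5 kg.
Tool frame: the origin (TCP) lies midway between the tips of the shut fingers; the grasp point (between the pads) lies 19 mm behind it; z points along the fingers, y is the line along which they close (so a half turn about z gives the same grasp; the last joint's range is limited). The gripper opens to 85 mm and grips with 20 to 120 N. Pads are 22 mm wide; open, the fingers measure 114 mm over their backs; the gripper's body (76 mm by 85 mm) begins 54 mm behind the grasp point. The pads swing forward as they close: fully open they stand 13 mm farther back than shut.
Start: joints at [1.048, 0.286, 1.577, -0, 1.279, -0.15], TCP at [0.246, 0.629, 0.201] pointing down, gripper open.
Joint ranges: [-2.77, 2.77], [-0.9, 2.22], [0.21, 2.48], [-1.53, 4.67], [0.24, 2.81], [-2.84, 2.84]. Speed limits (rad/s): [2.79, 2.79, 3.14, 3.14, 3.14, 3.14].

INTERFACE

Orientations are given as a unit quaternion [x, y, z, w].
In Python, from plant import get_state, read_camera, ctrl gives the robot as it stands.
- The arm moves only by the shell command python3 -m crank 'ROWS' [FORCE]. ROWS is JSON, a list of rows, each a list of 3 entries, a list of its own where there are three numbers: the shift along the tool's x, y, z in mm, then the turn about the tool's z in degrees, then the closure in counts, from 0 (fully open) to 255 (shut). In form: [[[tx, ty, tz], yaw, claw], ...]. A call has 1 to 10 rows; each row is the pose to reach, as a shift and turn from the pose commanded when the call began, along the tool's axes at that moment; what a row does not reach only later rows make up. A row lasts 1/10 s, in which the tool goes at most 50 mm and 8.59 degrees, less where a joint would pass 70% of its speed; a pose out of reach is approached as far as the arm can. A call with a gripper value outside its range is refused whole. The fingers move at their own pace and stop on an object; FORCE is the grip in N (left out, the last holds). Time passes only in rows, so rows that repeat a pose let the fingers close. It gives the time, the measured TCP pose, the force, the opening and the grip force at its end, in the units of the state.
- get_state(): the state, without advancing time (a new reading comes with each control period).
- read_camera(name): name is "scene" or "top"; returns a dict with "frame" (480x640x3 uint8, blue, green, red), "range_z" (480x640 float32, m along the optical axis (not along the pixel's ray), 0 where there is no reading), "vfov" (degrees; the focal length in pixels is half the picture's height over the tangent of half this angle, whatever the lens; pixels are square), "cx", "cy" (the principal point, pixels), "origin" and "orientation" of the camera in the world. Camera axes: x right, y down, z forward; pixel columns grow to the right and rows downward; lengths in m; the calibration is good to about 2 mm. A picture is of the moment at which its call begins.
- ctrl.sign_off(): hands the job in; it is judged then, once.
The state is a dict: "time": time; "qpos": joint angles; "dq": joint speeds; "joint_efforts": joint torques, N m; "eef_pos": TCP position; "tcp_rot": TCP orientation; "contact_force": force on the tool from outside, world axes, zero at the start; "wrist_torque": the same for the moment, N m; "opening": opening from 0.0 (shut) to 1.0 (fully open); "finger_force": force on a finger pad.
Only numpy, scipy, OpenCV 4.12 (cv2) and the standard library are available. Lean on these libraries where they do the work, as an engineer would, in place of code of your own. Each camera call takes 0.05 s, during which the arm holds its last target. There are 200 camera calls.

## Working session

There is one attempt and no reset: what is moved stays moved. The work goes in short steps, Python scripts to look and compute and a shell command to move; the robot and the scene stay as the last step left them, time stands still between calls to the robot, and variables do not carry over. Pictures are saved under pics/ and viewed, at most 10 in all, crops included, and the job is handed in when it is done.

```bash
mkdir -p pics; ls
python3 - <<'E'
from plant import get_state, read_camera
import cv2,numpy as np
print(get_state())
for n in("scene","top"):
    c=read_camera(n); cv2.imwrite(f"pics/{n}0.png",c["frame"]); np.savez(f"pics/{n}0.npz",**c)
    print(n,c["vfov"],c["cx"],c["cy"],c["origin"],c["orientation"])
E
```

```text
pics
{'time': 0.0, 'qpos': array([ 1.04803630e+00,  2.87173753e-01,  1.57816846e+00,  3.18819197e-06,
        1.27859550e+00, -1.50035245e-01]), 'dq': array([ 0.00064489, -0.00038638,  0.00038957, -0.00080281,  0.00100663,
       -0.00116464]), 'joint_efforts': array([ 7.78803333e-04, -4.05980587e+01, -2.92624944e+01, -1.49833886e-04,
        5.73912359e-03,  4.40298848e-06]), 'eef_pos': array([0.24543367, 0.62802358, 0.19994649]), 'tcp_rot': array([ 1.85285833e-01,  9.82683970e-01, -1.10630403e-03, -3.88478828e-04]), 'contact_force': array([ 0.37784988, -0.08650902,  0.05706013]), 'wrist_torque': array([-0.00497323, -0.0388294 , -0.01739776]), 'finger_force': 0.0, 'opening': 0.9972698322637011}
scene 50.882679807801736 320.57507482411745 237.60158106569656 [-0.00960189 -0.06369929  0.74114827] [ 0.84431787 -0.36930583  0.15361599 -0.35657071]
top 42.304578733531706 330.6244632547802 238.51719944675827 [0.25733215 0.38566832 1.15966026] [-0.6810637   0.72463999 -0.07645174  0.07214051]
```

View pics/scene0.png

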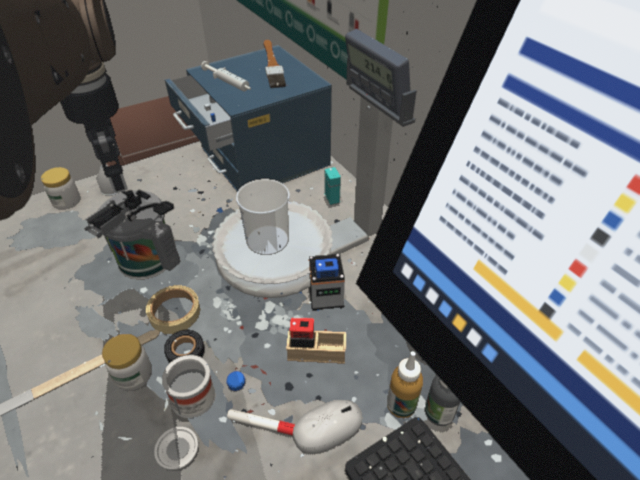

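View pics/top0.png

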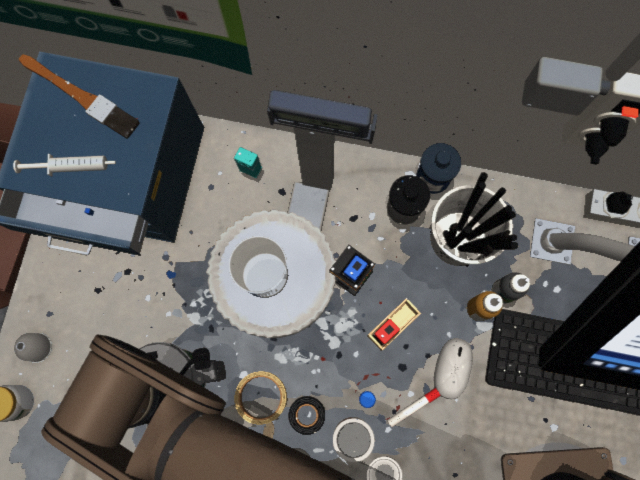

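Candidates for the blue pack, in top-view pixels: charger head (353,267), blue bottle cap (367,399), drawer item (88,211), turquoise look-alike (248,162). For red: holder head (386,332), red handle band (432,395), red bit at right (630,112). I choose (353,267) and (386,332), and check them in one crop.

```bash
cat > h.py <<'E'
import numpy as np,cv2
from scipy.spatial.transform import Rotation as R
def pts(c,uv,z=None):
    """pixels -> world; by depth, or on plane z"""
    uv=np.atleast_2d(np.array(uv,float)); f=240/np.tan(np.radians(float(c["vfov"]))/2)
    d=np.c_[(uv[:,0]-c["cx"])/f,(uv[:,1]-c["cy"])/f,np.ones(len(uv))]
    if z is None: s=c["range_z"][uv[:,1].astype(int),uv[:,0].astype(int)][:,None]
    dw=R.from_quat(c["orientation"]).apply(d)
    if z is not None: s=((z-c["origin"][2])/dw[:,2])[:,None]
    return c["origin"]+dw*s
def cloud(c):
    v,u=np.mgrid[0:480,0:640]
    return pts(c,np.c_[u.ravel(),v.ravel()]).reshape(480,640,3)
E
python3 - <<'E'
from h import *
c=np.load("pics/top0.npz"); s=np.load("pics/scene0.npz")
a=cv2.resize(c["frame"][150:370,300:460],None,fx=3,fy=2.7*1.1,interpolation=cv2.INTER_CUBIC)[:600]
a=cv2.resize(c["frame"][220:360,320:430],None,fx=4,fy=4,interpolation=cv2.INTER_CUBIC)
b=cv2.resize(s["frame"][245:375,275:360],None,fx=4,fy=4,interpolation=cv2.INTER_CUBIC)
o=np.zeros((600,780,3),np.uint8);o[:560,:440]=a;o[:520,440:]=b;cv2.imwrite("pics/crop0.png",o)
for n,k in(("top",c),("scene",s)):
    P=cloud(k);hsv=cv2.cvtColor(k["frame"],cv2.COLOR_BGR2HSV)
    box=np.zeros((480,640),bool)
    if n=="top": box[230:360,320:430]=1
    else: box[245:375,275:360]=1
    for nm,m in(("blue",cv2.inRange(hsv,(100,150,80),(125,255,255))),("red",cv2.inRange(hsv,(0,150,90),(8,255,255))|cv2.inRange(hsv,(172,150,90),(180,255,255)))):
        m=(m>0)&box; q=P[m]; v,u=np.nonzero(m)
        zt=np.percentile(q[:,2],90); t=abs(q[:,2]-zt)<.006
        uv=np.c_[u,v][t].astype(np.int32)
        print(n,nm,m.sum(),t.sum(),q[t].mean(0),"uv",uv.mean(0),cv2.minAreaRect((pts(k,uv,zt)[:,:2]*1000).astype(np.float32)))
P=cloud(c)
for nm,(lo,hi),bx in(("charger",(.078,.090),(220,320,310,400)),("holder",(.033,.042),(280,370,350,440)),("bottle",(.09,.13),(160,240,370,450)),("dish",(.02,.25),(190,350,190,350))):
    m=np.zeros((480,640),bool);m[bx[0]:bx[1],bx[2]:bx[3]]=1;m&=(P[...,2]>lo)&(P[...,2]<hi)
    q=P[m];print(nm,m.sum(),q.min(0),q.max(0),cv2.minAreaRect((q[:,:2]*1000).astype(np.float32)))
E
```

```text
top blue 268 242 [0.42970266 0.33315082 0.09815588] uv [354.97107438 267.67768595] ((429.568359375, 332.793212890625), (25.949827194213867, 37.538787841796875), 49.731197357177734)
top red 302 263 [0.319017   0.28560646 0.08147647] uv [386.64258555 330.91254753] ((318.8452453613281, 286.0217590332031), (25.20611000061035, 37.75688171386719), 40.565059661865234)
scene blue 256 222 [0.4285794  0.33246421 0.09834389] uv [326.4009009  265.03603604] ((427.7146911621094, 331.87615966796875), (29.002897262573242, 37.85514450073242), 51.10703659057617)
scene red 284 255 [0.31747866 0.2839115  0.08150968] uv [301.80784314 325.41176471] ((317.18133544921875, 284.1055908203125), (27.2749080657959, 35.75625228881836), 39.422813415527344)
charger 725 [0.33879931 0.27842591 0.07802525] [0.4745722  0.37813628 0.08959468] ((407.60980224609375, 309.30535888671875), (138.88710021972656, 59.931610107421875), 47.13447952270508)
holder 297 [0.29000675 0.21947867 0.03304837] [0.40124069 0.3418375  0.04195735] ((365.0462951660156, 292.6192626953125), (118.39104461669922, 97.018310546875), 39.34902572631836)
bottle 2108 [0.46583011 0.15030002 0.09003401] [0.61943507 0.26337839 0.12992532] ((545.0989990234375, 211.23814392089844), (106.75635528564453, 151.84341430664062), 82.73392486572266)
dish 14478 [0.30336131 0.34010363 0.0200352 ] [0.59925619 0.59908085 0.16964147] ((456.3829040527344, 481.05487060546875), (265.53192138671875, 283.38427734375), 10.509166717529297)
```

View pics/crop0.png

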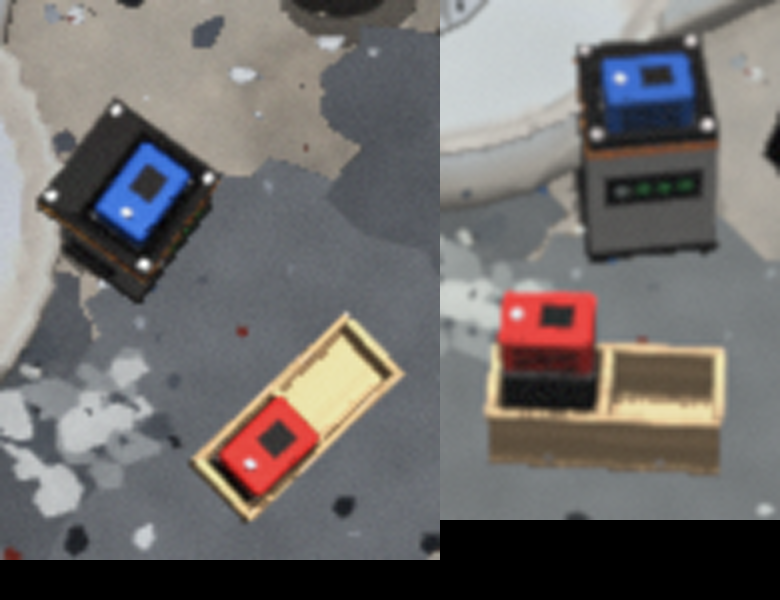

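The crop confirms it. The blue-headed pack sits in the charger, LED front to the lower right, and the red pack is in the holder's lower-left pocket with the upper-right one free. Next I refine the charger and holder frames and check obstacle heights.

Run:
```python
from h import *
c=np.load("pics/top0.npz"); s=np.load("pics/scene0.npz")
P=cloud(c)
hsv=cv2.cvtColor(c["frame"],cv2.COLOR_BGR2HSV)
# screws on charger top
for n,k,bx in(("top",c,(240,300,328,376)),("scene",s,(250,285,305,350))):
    g=cv2.cvtColor(k["frame"],cv2.COLOR_BGR2HSV); m=((g[...,2]>130)&(g[...,1]<60)).astype(np.uint8)
    w=np.zeros_like(m);w[bx[0]:bx[1],bx[2]:bx[3]]=1
    nn,l,st,ce=cv2.connectedComponentsWithStats(m*w)
    for i in range(1,nn):
        if st[i,4]<25: print(n,"dot",ce[i].round(1),st[i,4],pts(k,ce[i],.084)[0].round(4))
# holder wood, on plane z=.038
for n,k,bx in(("top",c,(285,360,355,430)),("scene",s,(320,350,280,352))):
    g=cv2.cvtColor(k["frame"],cv2.COLOR_BGR2HSV);Q=cloud(k)
    w=np.zeros((480,640),bool);w[bx[0]:bx[1],bx[2]:bx[3]]=1
    m=w&(g[...,0]>8)&(g[...,0]<35)&(g[...,1]>60)&(abs(Q[...,2]-.038)<.006)
    v,u=np.nonzero(m);q=pts(k,np.c_[u,v],.038)[:,:2]*1000
    print(n,"holder rim",m.sum(),cv2.minAreaRect(q.astype(np.float32)))
# obstacles: max height in disks / at finger places
def hmax(x,y,r,lab):
    out=[]
    for k in(c,s):
        Q=cloud(k);d=np.hypot(Q[...,0]-x,Q[...,1]-y)<r
        out.append(round(float(np.percentile(Q[d][:,2],98)),3) if d.any() else None)
    print(lab,out)
for rr in(.04,.057,.075,.09,.11):
    a=np.radians(50);hmax(.4295+rr*np.cos(a),.333+rr*np.sin(a),.014,f"behind charger {rr}")
m=(P[...,2]>.1)&(P[...,0]>.3)&(P[...,0]<.65)&(P[...,1]>.12)&(P[...,1]<.6)
mm=m.astype(np.uint8);nn,l,st,ce=cv2.connectedComponentsWithStats(mm)
for i in range(1,nn):
    if st[i,4]>40: q=P[l==i];print("tall",ce[i].round(),st[i,4],q.min(0).round(3),q.max(0).round(3))
```

```text
top dot [371.7 264. ] 7 [0.4367 0.3026 0.084 ]
top dot [351.3 272.7] 3 [0.4235 0.3394 0.084 ]
top dot [355.6 285.9] 7 [0.3999 0.3337 0.084 ]
top dot [354.5 299. ] 2 [0.3771 0.3371 0.084 ]
scene dot [337.2 254.6] 5 [0.4703 0.3441 0.084 ]
scene dot [319.7 264.3] 3 [0.4315 0.3512 0.084 ]
scene dot [341.4 275.9] 7 [0.4372 0.305  0.084 ]
scene dot [313.7 278. ] 7 [0.4011 0.3369 0.084 ]
top holder rim 308 ((361.4705505371094, 290.129150390625), (109.69042205810547, 97.03424835205078), 39.424476623535156)
scene holder rim 337 ((333.9848327636719, 269.4586181640625), (35.248634338378906, 97.21302795410156), 42.69754409790039)
behind charger 0.04 [0.088, 0.087]
behind charger 0.057 [0.061, 0.059]
behind charger 0.075 [0.059, 0.059]
behind charger 0.09 [0.055, 0.058]
behind charger 0.11 [0.051, 0.053]
tall [319. 127.] 5200 [0.56  0.301 0.1  ] [0.621 0.451 0.425]
tall [443. 159.] 207 [0.6   0.142 0.1  ] [0.626 0.179 0.123]
tall [458. 213.] 963 [0.42 0.12 0.1 ] [0.559 0.199 0.194]
tall [411. 191.] 207 [0.539 0.21  0.1  ] [0.579 0.239 0.123]
tall [456. 233.] 325 [0.458 0.146 0.101] [0.473 0.19  0.231]
tall [254. 260.] 1040 [0.388 0.448 0.1  ] [0.484 0.542 0.162]
tall [481. 250.] 162 [0.424 0.12  0.1  ] [0.454 0.132 0.195]
tall [201. 350.] 55 [0.3   0.577 0.163] [0.307 0.599 0.171]
```

```bash
python3 -m crank '[[[0,0,-50],0,255],[[-40,-30,-50],8,255],[[-80,-60,-50],16,255],[[-120,-90,-50],19,255],[[-160,-120,-50],19,255],[[-200,-150,-50],19,255],[[-240,-180,-50],19,255],[[-278,-208,-50],19,255],[[-278,-208,0],19,255],[[-278,-208,0],19,255]]' 40
python3 - <<'E'
from h import *
c=np.load("pics/top0.npz")
P=cloud(c);g=cv2.cvtColor(c["frame"],cv2.COLOR_BGR2HSV)
w=np.zeros((480,640),bool);w[285:360,355:430]=1
m=(w&(g[...,0]>8)&(g[...,0]<35)&(g[...,1]>60)&(g[...,2]>120)&(abs(P[...,2]-.038)<.006)).astype(np.uint8)
m=cv2.morphologyEx(m,cv2.MORPH_CLOSE,np.ones((3,3)))
n,l,st,ce=cv2.connectedComponentsWithStats(m);i=1+st[1:,4].argmax()
v,u=np.nonzero(l==i);q=pts(c,np.c_[u,v],.038)[:,:2]*1000
print(st[i],cv2.minAreaRect(q.astype(np.float32)))
E
```

```text
time: 1.1
eef_pos: [0.4251, 0.33, 0.1937]
tcp_rot: [0.346, 0.938, -0.005, -0.005]
contact_force: [-0.6, 0.1, -0.7]
opening: -0.001
finger_force: 0.0
[368 299  53  51 297] ((333.690185546875, 267.3052978515625), (37.83094024658203, 97.03982543945312), 39.49667739868164)
```

```bash
python3 -m crank '[[[0,0,0],0,255],[[0,0,0],0,255],[[0,0,0],0,255]]'
python3 - <<'E'
from h import *
from plant import *
s=get_state();print(s["qpos"],s["tcp_rot"],s["eef_pos"],s["contact_force"])
o=[]
for n in("top","scene"):
    c=read_camera(n);np.savez(f"pics/{n}1.npz",**c)
    u,v=(352,262) if n=="top" else (328,245)
    o.append(cv2.resize(c["frame"][v-60:v+60,u-50:u+50],None,fx=3.9,fy=3.9,interpolation=cv2.INTER_CUBIC))
cv2.imwrite("pics/c1.png",np.hstack(o))
E
```

```text
time: 1.4
eef_pos: [0.4296, 0.3352, 0.2038]
tcp_rot: [0.344, 0.939, 0.001, 0.001]
contact_force: [0.3, 0.2, 1.1]
opening: 0.002
finger_force: 0.0
[ 4.76244362e-01 -5.35559084e-03  1.89711944e+00  3.14311733e-05
  1.24591049e+00 -3.91974236e-01] [0.34411227 0.93892647 0.00145254 0.00131477] [0.4296375  0.3351701  0.20383276] [0.32716237 0.24796998 1.10076416]
```

View pics/c1.png

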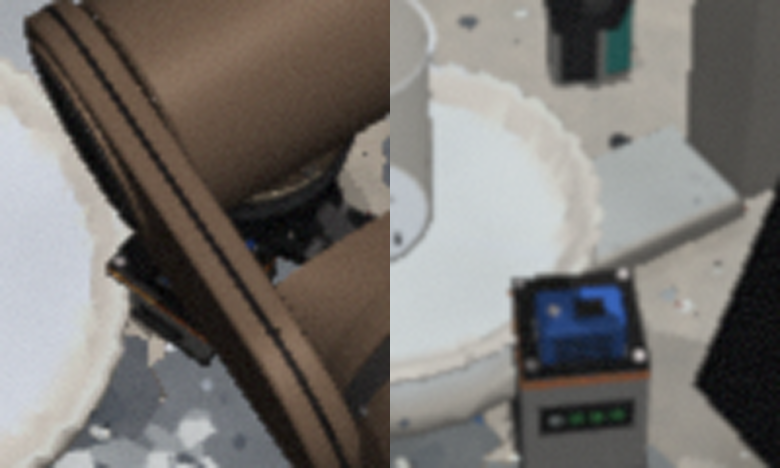

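```bash
python3 -m crank '[[[0,0,40],0,255],[[0,0,75],0,255],[[0,0,92],0,255],[[0,0,95],0,255],[[0,0,95],0,255],[[0,0,95],0,255]]'
for i in 1; do python3 -m crank '[[[0,0,2],0,255],[[0,0,4],0,255],[[0,0,4],0,255],[[0,0,4],0,255]]'; done
```

```text
time: 2.1
eef_pos: [0.4302, 0.3345, 0.1084]
tcp_rot: [0.345, 0.939, 0.001, 0.001]
contact_force: [0.3, -0.1, -0.6]
opening: 0.003
finger_force: 0.0
time: 2.5
eef_pos: [0.429, 0.3337, 0.1025]
tcp_rot: [0.345, 0.939, 0.0, 0.0]
contact_force: [0.7, 0.8, -0.2]
opening: 0.003
finger_force: 0.0
```

```bash
python3 -m crank '[[[0,0,1.5],0,255],[[0,0,3],0,255],[[0,0,3],0,255]]'
python3 -m crank '[[[0,0,1],0,255],[[0,0,2],0,255],[[0,0,2],0,255]]'
```

```text
time: 2.8
eef_pos: [0.4288, 0.3335, 0.0989]
tcp_rot: [0.345, 0.939, -0.0, -0.0]
contact_force: [-0.8, 0.1, 0.5]
opening: 0.002
finger_force: 0.0
time: 3.1
eef_pos: [0.4289, 0.3336, 0.0971]
tcp_rot: [0.345, 0.939, -0.0, -0.0]
contact_force: [-0.5, -0.4, -0.8]
opening: -0.001
finger_force: 0.0
```

```bash
python3 -m crank '[[[0,0,1],0,255],[[0,0,1],0,255],[[0,0,1],0,255]]' | egrep 'pos|contact'
python3 -m crank '[[[0,0,1],0,255],[[0,0,1],0,255],[[0,0,1],0,255]]'| egrep 'pos|contact'
```

```text
eef_pos: [0.4289, 0.3337, 0.0963]
contact_force: [0.3, 0.1, -0.4]
eef_pos: [0.4289, 0.3336, 0.0953]
contact_force: [0.5, 0.3, -0.5]
```

```bash
python3 -m crank '[[[0,0,1],0,255],[[0,0,1],0,255],[[0,0,1],0,255]]' | egrep 'pos|contact'
python3 -m crank '[[[0,0,1],0,255],[[0,0,1],0,255],[[0,0,1],0,255]]'| egrep 'pos|contact'
```

```text
eef_pos: [0.4289, 0.3337, 0.0943]
contact_force: [0.5, -0.2, 0.1]
eef_pos: [0.4289, 0.3336, 0.0933]
contact_force: [0.2, 0.0, 0.3]
```

Run:
```python
from h import *
from plant import *
c=read_camera("scene");np.savez("pics/scene2.npz",**c)
u,v=(328,255);cv2.imwrite("pics/c2.png",cv2.resize(c["frame"][v-55:v+45,u-50:u+50],None,fx=6,fy=6,interpolation=cv2.INTER_CUBIC))
P=cloud(c);g=cv2.cvtColor(c["frame"],cv2.COLOR_BGR2HSV);m=cv2.inRange(g,(100,150,60),(125,255,255))>0
w=np.zeros_like(m);w[245:290,300:355]=1;print(np.percentile(P[m&w][:,2],[50,80,95]),(m&w).sum())
```

```text
[0.0982532  0.09941754 0.10038679] 233
```

View pics/c2.png

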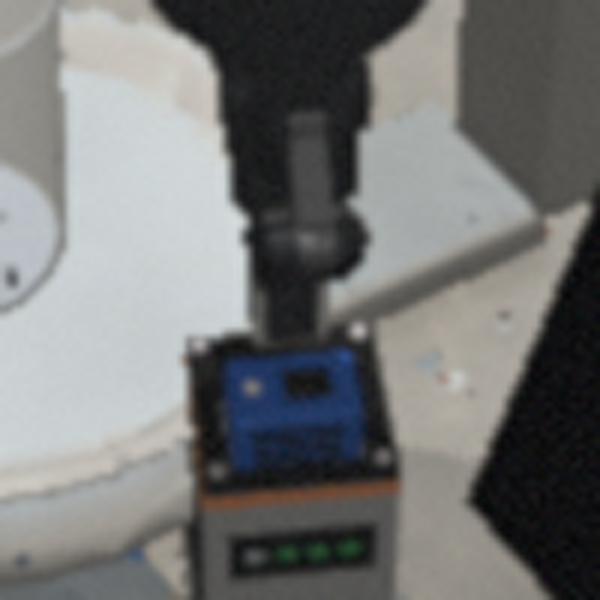

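The picture shows the head (crop 290,400) fully visible, with the fingertip ending behind it at crop (290,340). The tip is beside the head, not on it. I'll locate the fingertip in the depth image.

Run:
```python
from h import *
c=np.load("pics/scene2.npz");P=cloud(c)
for v in range(240,268,2): print(v,[tuple((P[v,u]*1000).round().astype(int)) for u in(320,323,326,329,332)])
f=240/np.tan(np.radians(float(c["vfov"]))/2)
for p in([.4289,.3336,.0933],[.4288,.3326,.098]):
    q=R.from_quat(c["orientation"]).inv().apply(np.array(p)-c["origin"]);print(q[:2]/q[2]*f+[c["cx"],c["cy"]],q[2])
```

```text
240 [(np.int64(401), np.int64(322), np.int64(186)), (np.int64(381), np.int64(296), np.int64(218)), (np.int64(385), np.int64(294), np.int64(216)), (np.int64(388), np.int64(291), np.int64(217)), (np.int64(391), np.int64(287), np.int64(217))]
242 [(np.int64(401), np.int64(321), np.int64(182)), (np.int64(380), np.int64(295), np.int64(215)), (np.int64(385), np.int64(294), np.int64(212)), (np.int64(386), np.int64(289), np.int64(214)), (np.int64(389), np.int64(286), np.int64(214))]
244 [(np.int64(402), np.int64(322), np.int64(177)), (np.int64(380), np.int64(296), np.int64(210)), (np.int64(385), np.int64(294), np.int64(208)), (np.int64(386), np.int64(289), np.int64(210)), (np.int64(394), np.int64(290), np.int64(204))]
246 [(np.int64(401), np.int64(322), np.int64(172)), (np.int64(390), np.int64(304), np.int64(193)), (np.int64(395), np.int64(303), np.int64(190)), (np.int64(410), np.int64(310), np.int64(174)), (np.int64(412), np.int64(306), np.int64(175))]
248 [(np.int64(417), np.int64(336), np.int64(146)), (np.int64(415), np.int64(328), np.int64(154)), (np.int64(418), np.int64(324), np.int64(1
[... 1632 characters left out ...]
int64(433), np.int64(337), np.int64(99)), (np.int64(437), np.int64(334), np.int64(99)), (np.int64(440), np.int64(330), np.int64(99))]
264 [(np.int64(422), np.int64(342), np.int64(99)), (np.int64(425), np.int64(337), np.int64(100)), (np.int64(430), np.int64(334), np.int64(99)), (np.int64(433), np.int64(330), np.int64(99)), (np.int64(435), np.int64(326), np.int64(101))]
266 [(np.int64(418), np.int64(338), np.int64(101)), (np.int64(424), np.int64(336), np.int64(97)), (np.int64(426), np.int64(331), np.int64(99)), (np.int64(430), np.int64(328), np.int64(98)), (np.int64(432), np.int64(322), np.int64(101))]
[326.03233639 266.55357866] 0.8759118235094896
[326.4302807  265.03824858] 0.872087852273943
```

The fingertip is actually about 30 mm above the head and correct in xy, so the reported TCP z reads lower than the real tip. I'll carry on by force feedback.

```bash
python3 -m crank '[[[0,0,5],0,255],[[0,0,10],0,255],[[0,0,14],0,255],[[0,0,14],0,255],[[0,0,14],0,255]]' | egrep 'pos|contact'
python3 - <<'E'
from h import *
from plant import *
c=read_camera("scene");np.savez("pics/scene3.npz",**c);P=cloud(c)
for v in range(254,268,2): print(v,[(P[v,u]*1000).round().astype(int).tolist() for u in(320,323,326,329,332)])
E
```

```text
eef_pos: [0.4288, 0.3336, 0.079]
contact_force: [0.2, -0.6, 0.4]
254 [[416, 336, 133], [401, 315, 159], [420, 326, 137], [423, 322, 138], [431, 322, 131]]
256 [[415, 334, 130], [416, 329, 133], [419, 325, 133], [423, 321, 133], [431, 322, 126]]
258 [[417, 337, 122], [414, 327, 131], [418, 324, 130], [423, 322, 128], [432, 323, 120]]
260 [[414, 334, 121], [415, 328, 124], [420, 325, 123], [422, 321, 124], [432, 323, 115]]
262 [[417, 337, 112], [416, 329, 118], [420, 326, 117], [428, 326, 111], [439, 329, 100]]
264 [[423, 343, 98], [426, 338, 99], [428, 333, 101], [432, 330, 100], [437, 327, 98]]
266 [[418, 338, 100], [421, 334, 101], [426, 331, 99], [429, 327, 100], [433, 324, 99]]
```

```bash
python3 -m crank '[[[0,0,5],0,255],[[0,0,10],0,255],[[0,0,10],0,255],[[0,0,10],0,255]]' | egrep 'pos|contact'
python3 -m crank '[[[0,0,1],0,255],[[0,0,1],0,255],[[0,0,1],0,255]]'| egrep 'pos|contact'
python3 -m crank '[[[0,0,1],0,255],[[0,0,1],0,255],[[0,0,1],0,255]]'| egrep 'pos|contact'
```

```text
eef_pos: [0.4287, 0.3335, 0.0689]
contact_force: [-0.3, 0.6, -0.1]
eef_pos: [0.4291, 0.3337, 0.0685]
contact_force: [0.2, 0.1, -0.3]
eef_pos: [0.4292, 0.3338, 0.0675]
contact_force: [0.1, -0.5, -0.2]
```

```bash
python3 -m crank '[[[0,0,1],0,255],[[0,0,1],0,255],[[0,0,1],0,255]]' | egrep 'pos|contact'
python3 -m crank '[[[0,0,1],0,255],[[0,0,1],0,255],[[0,0,1],0,255]]'| egrep 'pos|contact'
python3 -m crank '[[[0,0,1],0,255],[[0,0,1],0,255],[[0,0,1],0,255]]'| egrep 'pos|contact'
```

```text
eef_pos: [0.4293, 0.3339, 0.067]
contact_force: [-1.0, -0.4, 5.0]
eef_pos: [0.4295, 0.334, 0.0662]
contact_force: [-0.7, -0.6, 5.9]
eef_pos: [0.4295, 0.334, 0.0653]
contact_force: [-0.5, -0.3, 6.3]
```

```bash
python3 -m crank '[[[0,0,1],0,255],[[0,0,1],0,255],[[0,0,1],0,255]]' | egrep 'pos|contact'
python3 -m crank '[[[0,0,1],0,255],[[0,0,1],0,255],[[0,0,1],0,255]]'| egrep 'pos|contact'
python3 -m crank '[[[0,0,0.6],0,255],[[0,0,0.6],0,255],[[0,0,0.6],0,255]]'| egrep 'pos|contact'
```

```text
eef_pos: [0.4295, 0.334, 0.0644]
contact_force: [-2.0, -0.3, 6.7]
eef_pos: [0.4296, 0.334, 0.0635]
contact_force: [-0.8, -0.4, 6.7]
eef_pos: [0.4296, 0.334, 0.0629]
contact_force: [-1.5, -1.0, 7.5]
```

```bash
python3 -m crank '[[[0,0,0.6],0,255],[[0,0,0.6],0,255],[[0,0,0.6],0,255]]' | egrep 'pos|contact'
python3 -m crank '[[[0,0,-3],0,255],[[0,0,-15],0,255],[[0,0,-50],0,255],[[0,0,-90],0,255],[[0,0,-90],0,255],[[0,0,-90],0,255],[[0,0,-90],0,255]]'| egrep 'pos|contact|time'
python3 - <<'E'
from h import *
from plant import *
c=read_camera("scene");np.savez("pics/scene4.npz",**c);P=cloud(c)
g=cv2.cvtColor(c["frame"],cv2.COLOR_BGR2HSV);m=cv2.inRange(g,(100,150,60),(125,255,255))>0
w=np.zeros_like(m);w[225:290,300:355]=1;q=P[m&w];zt=np.percentile(q[:,2],90);v,u=np.nonzero(m&w&(abs(P[...,2]-zt)<.006))
print(zt,len(u),cv2.minAreaRect((pts(c,np.c_[u,v],zt-.001)[:,:2]*1000).astype(np.float32)))
E
```

```text
eef_pos: [0.4296, 0.3341, 0.0623]
contact_force: [-1.6, -0.9, 7.1]
time: 8.7
eef_pos: [0.4279, 0.3331, 0.1496]
contact_force: [0.0, 0.2, -1.2]
0.12138935574329635 163 ((426.839111328125, 331.50726318359375), (25.898483276367188, 36.47904586791992), 48.61521530151367)
```

```bash
python3 -m crank '[[[0,-1.5,0],0,80],[[0,-1.5,0],0,80],[[0,-1.5,30],0,80],[[0,-1.5,60],0,80],[[0,-1.5,85],0,80],[[0,-1.5,93],0,80],[[0,-1.5,93],0,80],[[0,-1.5,93],0,80]]' 40
python3 - <<'E'
from h import *
from plant import *
c=read_camera("scene");np.savez("pics/scene5.npz",**c)
u,v=(328,250);cv2.imwrite("pics/c5.png",cv2.resize(c["frame"][v-50:v+50,u-50:u+50],None,fx=5,fy=5,interpolation=cv2.INTER_CUBIC))
E
```

```text
time: 9.55
eef_pos: [0.4288, 0.333, 0.0592]
tcp_rot: [0.345, 0.939, 0.001, 0.001]
contact_force: [0.8, 1.0, 0.9]
opening: 0.688
finger_force: 0.0
```

View pics/c5.png

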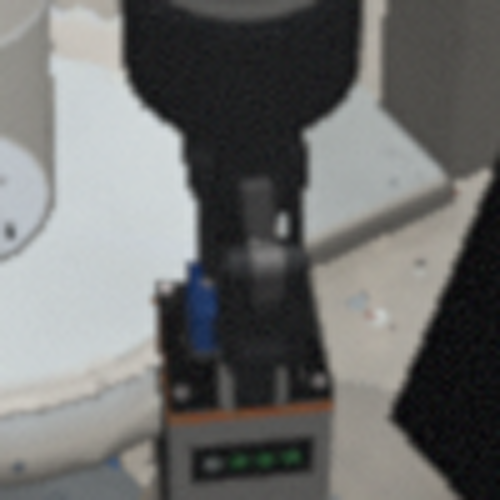

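The open fingers straddle the pack: the front finger is at crop (250,330), with its tip near (252,400) by the charger's front edge. I'll check the tip height and then close.

```bash
python3 - <<'E'
from h import *
c=np.load("pics/scene5.npz");P=cloud(c)
for v in range(266,286,2): print(v,[(P[v,u]*1000).round().astype(int).tolist() for u in(322,325,328,331,334)])
E
python3 -m crank '[[[0,0,0],0,120],[[0,0,0],0,140],[[0,0,0],0,160],[[0,0,0],0,180],[[0,0,0],0,200],[[0,0,0],0,220],[[0,0,0],0,220],[[0,0,0],0,220]]' 40
```

```text
266 [[388, 305, 149], [380, 291, 165], [383, 288, 165], [388, 286, 163], [399, 290, 151]]
268 [[386, 304, 146], [381, 292, 160], [389, 293, 152], [393, 290, 151], [395, 286, 153]]
270 [[382, 299, 148], [380, 292, 155], [388, 292, 149], [390, 288, 150], [394, 285, 150]]
272 [[398, 314, 119], [382, 293, 149], [386, 291, 147], [389, 287, 147], [393, 284, 146]]
274 [[397, 314, 116], [396, 306, 122], [399, 302, 123], [404, 300, 120], [412, 301, 113]]
276 [[397, 314, 110], [395, 305, 119], [399, 302, 118], [402, 298, 118], [414, 302, 106]]
278 [[398, 314, 104], [395, 305, 114], [402, 305, 109], [402, 298, 113], [412, 300, 104]]
280 [[397, 313, 101], [396, 306, 107], [399, 302, 108], [402, 298, 108], [412, 300, 98]]
282 [[408, 324, 77], [411, 320, 78], [416, 317, 77], [419, 313, 77], [-10, -64, 741]]
284 [[408, 324, 72], [414, 322, 69], [416, 317, 71], [421, 314, 69], [425, 311, 68]]
time: 10.4
eef_pos: [0.4288, 0.3331, 0.0588]
tcp_rot: [0.345, 0.939, 0.001, 0.001]
contact_force: [2.5, 2.2, 2.6]
opening: 0.302
finger_force: 41.0
```

```bash
python3 -m crank '[[[0,0,-15],0,220],[[0,0,-40],0,220],[[0,0,-75],0,220],[[0,0,-90],0,220],[[3,-35,-90],4,220],[[5,-70,-85],8,220],[[7.5,-100,-80],10,220],[[7.5,-116.5,-70],10,220],[[7.5,-116.5,-65],10,220],[[7.5,-116.5,-65],10,220]]'
python3 -m crank '[[[0,0,0],0,220],[[0,0,0],0,220],[[0,0,0],0,220]]'
python3 - <<'E'
from h import *
from plant import *
for n,(u,v) in(("scene",(315,325)),("top",(390,325))):
    c=read_camera(n);np.savez(f"pics/{n}6.npz",**c)
    cv2.imwrite(f"pics/{n}6.png",c["frame"][v-60:v+60,u-50:u+50])
a=[cv2.resize(cv2.imread(f"pics/{n}6.png"),None,fx=3.9,fy=3.9,interpolation=cv2.INTER_CUBIC) for n in("scene","top")]
cv2.imwrite("pics/c6.png",np.hstack(a))
E
```

```text
time: 11.4
eef_pos: [0.3457, 0.248, 0.1216]
tcp_rot: [0.426, 0.905, -0.001, -0.001]
contact_force: [0.9, -0.4, -1.9]
opening: 0.296
finger_force: 41.4
time: 11.7
eef_pos: [0.3475, 0.249, 0.1235]
tcp_rot: [0.425, 0.905, 0.0, 0.0]
contact_force: [-0.7, -0.3, -1.3]
opening: 0.297
finger_force: 41.3
```

View pics/c6.png

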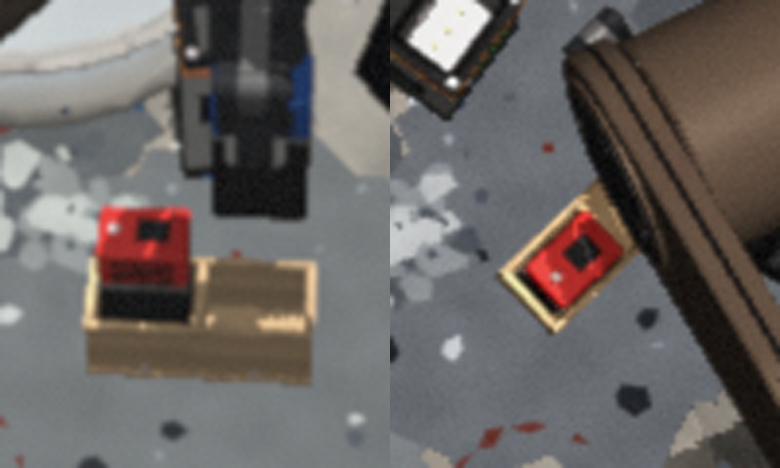

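The blue pack hangs over the free pocket, with its foot at scene crop (260,215) and the pocket mouth around (260,290). I'll measure the held pack's offset from the pocket in the same view.

Run:
```python
from h import *
c=np.load("pics/scene6.npz");P=cloud(c);g=cv2.cvtColor(c["frame"],cv2.COLOR_BGR2HSV)
a=np.radians(40);ex=np.array([np.cos(a),np.sin(a)]);ey=np.array([-np.sin(a),np.cos(a)]);o=np.array([.3475,.249])
for v in(306,310,314,317):
    r=P[v,310:352];ok=r[:,2]>.08; near=((r[:,:2]-o)@ex<.03)&ok&(abs((r[:,:2]-o)@ey)<.03)
    d=(r[near][:,:2]-o);print(v,310+np.nonzero(near)[0][[0,-1]],"y",((d@ey)*1000).min().round(1),((d@ey)*1000).max().round(1),"x",np.median(d@ex)*1000,"z",r[near][:,2].mean())
# foot z
col=P[300:330,331];print([(x*1000).round().astype(int).tolist() for x in col[10:]])
# holder rim in scene, oriented coords rel. to o
m=(g[...,0]>8)&(g[...,0]<35)&(g[...,1]>60)&(g[...,2]>150)&(abs(P[...,2]-.038)<.004)
w=np.zeros_like(m);w[325:352,280:352]=1;v,u=np.nonzero(m&w)
q=pts(c,np.c_[u,v],.038)[:,:2]-o;X=q@ex*1000;Y=q@ey*1000
print(np.percentile(X,[0,2,98,100]),np.percentile(Y,[0,2,98,100]))
im=np.full((480,640),np.nan)
for y0 in(-15,-10,-5,0,5,10,15):
    s=abs(Y-y0)<2;print(y0,np.sort(X[s]).round(1))
for x0 in(-10,-5,0,5,10):
    s=abs(X-x0)<2.5;print("x",x0,np.sort(Y[s]).round(1))
```

```text
306 [319 344] y -19.2 17.7 x -18.749948053670174 z 0.1570783985621129
310 [319 351] y -18.0 17.8 x -12.300939204652094 z 0.16251659015824765
314 [319 349] y -18.3 17.9 x -12.349740258643104 z 0.15308439531723372
317 [319 343] y -18.5 18.0 x -12.350095594643527 z 0.12190133912157036
[[338, 241, 139], [338, 241, 137], [338, 241, 135], [338, 240, 133], [338, 240, 131], [339, 242, 126], [338, 240, 125], [339, 241, 121], [338, 240, 121], [339, 242, 116], [339, 241, 113], [402, 296, -2], [397, 292, 3], [398, 293, -2], [395, 290, 1], [393, 288, 2], [393, 288, -1], [390, 285, 2], [388, 283, 3], [386, 282, 2]]
[-15.18898151 -15.00787464  20.54551232  20.64220341] [-23.93728096 -23.86881569  72.02849148  72.26224032]
-15 [18.2 18.3 18.3 20.2 20.3 20.4]
-10 [-13.3 -13.2  20.   20.   20.1]
-5 [-13.5 -13.4]
0 []
5 []
10 []
15 []
x -10 [-20.7 -20.7  69.2  69.4  70.8  71. ]
x -5 [-23.9 -23.9 -23.9 -22.3 -22.3 -22.2 -20.7 -20.6  69.6  69.7  69.9  71.2
  71.4  71.6]
x 0 [-23.9 -23.8 -22.2 -22.2  68.5  68.6  68.8  70.1  70.3  70.5  71.8  71.9
  72.1]
x 5 [-23.8 -23.8 -23.7 -22.1 -22.1 -22.1  69.   69.2  70.7  70.9]
x 10 [-23.7 -23.7 -22.  -22.   22.8  22.9  23.   24.4  24.5  24.6  69.4  69.6
  69.8  71.1  71.2  71.4]
```

```bash
python3 -m crank '[[[0.7,1.2,25],0,220],[[0.7,1.2,50],0,220],[[0.7,1.2,65],0,220],[[0.7,1.2,68],0,220],[[0.7,1.2,68],0,220],[[0.7,1.2,72],0,220],[[0.7,1.2,76],0,220],[[0.7,1.2,80],0,220],[[0.7,1.2,84],0,220],[[0.7,1.2,84],0,220]]'
```

```text
time: 12.8
eef_pos: [0.3468, 0.2497, 0.0385]
tcp_rot: [0.425, 0.905, -0.0, -0.0]
contact_force: [-0.0, -0.1, -2.3]
opening: 0.291
finger_force: 41.3
```

```bash
python3 -m crank '[[[0,0,5],0,220],[[0,0,10],0,220],[[0,0,15],0,220],[[0,0,16],0,220],[[0,0,16],0,220]]'|egrep 'pos|cont'
python3 -m crank '[[[0,0,1.5],0,220],[[0,0,3],0,220],[[0,0,3],0,220],[[0,0,3],0,220]]'|egrep 'pos|cont'
```

```text
eef_pos: [0.347, 0.2498, 0.0227]
contact_force: [-0.6, 0.1, -1.2]
eef_pos: [0.3479, 0.2501, 0.0207]
contact_force: [1.1, -0.6, 1.6]
```

```bash
python3 -m crank '[[[0,0,1],0,220],[[0,0,1],0,220],[[0,0,1],0,220]]'|egrep 'pos|cont'
```

```text
eef_pos: [0.348, 0.2503, 0.0205]
contact_force: [-2.6, -0.4, 8.5]
```

```bash
python3 -m crank '[[[0,0,-0.8],0,220],[[0,0,-0.8],0,150],[[0,0,-0.8],0,80],[[0,0,-0.8],0,80],[[0,0,-0.8],0,80],[[0,0,-25],0,80],[[0,0,-65],0,80],[[15,0,-75],0,80],[[46,0,-75],0,80],[[46,0,-75],0,80]]'
python3 - <<'E'
from h import *
from plant import *
c=read_camera("scene");np.savez("pics/scene7.npz",**c)
u,v=(315,325);cv2.imwrite("pics/c7.png",cv2.resize(c["frame"][v-60:v+60,u-50:u+50],None,fx=4,fy=4,interpolation=cv2.INTER_CUBIC))
P=cloud(c);g=cv2.cvtColor(c["frame"],cv2.COLOR_BGR2HSV)
for nm,m in(("blue",cv2.inRange(g,(100,150,60),(125,255,255))),("red",cv2.inRange(g,(0,150,90),(8,255,255))|cv2.inRange(g,(172,150,90),(180,255,255)))):
    w=np.zeros((480,640),bool);w[300:350,280:355]=1;m=(m>0)&w;q=P[m];zt=np.percentile(q[:,2],90)
    v,u=np.nonzero(m&(abs(P[...,2]-zt)<.006));print(nm,zt,len(u),cv2.minAreaRect((pts(c,np.c_[u,v],.081)[:,:2]*1000).astype(np.float32)))
E
```

```text
time: 15.0
eef_pos: [0.3167, 0.2867, 0.0946]
tcp_rot: [0.424, 0.906, 0.001, -0.0]
contact_force: [0.4, 0.6, -0.0]
opening: 0.687
finger_force: 0.0
blue 0.08325146971844652 225 ((345.88629150390625, 248.13955688476562), (26.786100387573242, 34.40315628051758), 38.780975341796875)
red 0.08338138636252357 169 ((317.86236572265625, 284.9375915527344), (25.477352142333984, 35.11735534667969), 39.57157516479492)
```

View pics/c7.png

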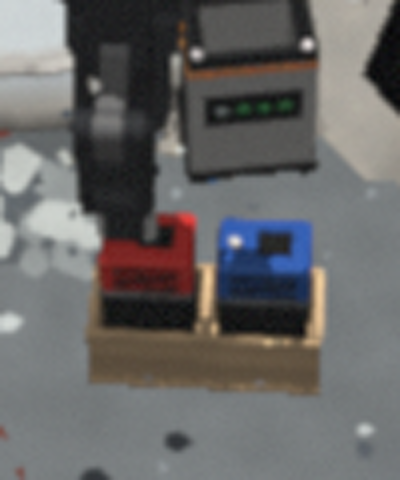

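```bash
python3 -m crank '[[[0,0,0],0,80],[[0,0,25],0,80],[[0,0,55],0,80],[[0,0,70],0,80],[[0,0,73],0,80],[[0,0,73],0,80],[[0,0,73],0,120]]'|egrep 'pos|cont'
python3 -m crank '[[[0,0,0],0,140],[[0,0,0],0,160],[[0,0,0],0,180],[[0,0,0],0,200],[[0,0,0],0,220],[[0,0,0],0,220],[[0,0,0],0,220],[[0,0,0],0,220]]' 40
```

```text
eef_pos: [0.319, 0.2855, 0.022]
contact_force: [0.4, -0.3, 0.3]
time: 16.55
eef_pos: [0.3187, 0.2857, 0.022]
tcp_rot: [0.425, 0.905, 0.001, 0.0]
contact_force: [-1.3, 0.0, 5.5]
opening: 0.3
finger_force: 40.1
```

```bash
python3 -m crank '[[[0,0,-15],0,220],[[0,0,-45],0,220],[[0,0,-85],0,220],[[-5,15,-105],-2,220],[[-15,45,-105],-6,220],[[-25,80,-105],-10,220],[[-34,105,-105],-10,220],[[-34,115,-105],-10,220],[[-34,115,-105],-10,220],[[-34,115,-105],-10,220]]'
python3 -m crank '[[[0,0,0],0,220],[[0,0,0],0,220],[[0,0,0],0,220]]'
python3 - <<'E'
from h import *
from plant import *
s=get_state();print(s["eef_pos"],s["tcp_rot"])
c=read_camera("scene");np.savez("pics/scene8.npz",**c)
u,v=(325,245);cv2.imwrite("pics/c8.png",cv2.resize(c["frame"][v-60:v+60,u-50:u+50],None,fx=4.5,fy=4.5,interpolation=cv2.INTER_CUBIC))
E
```

```text
time: 17.55
eef_pos: [0.4267, 0.3321, 0.1251]
tcp_rot: [0.345, 0.939, -0.001, -0.001]
contact_force: [-0.2, -0.4, -1.3]
opening: 0.297
finger_force: 40.5
time: 17.85
eef_pos: [0.4276, 0.3324, 0.1263]
tcp_rot: [0.345, 0.939, 0.0, 0.0]
contact_force: [0.2, -0.5, -0.2]
opening: 0.297
finger_force: 40.5
[0.42763774 0.33239633 0.12627502] [3.44860669e-01 9.38653886e-01 3.67419531e-05 2.66657282e-05]
```

View pics/c8.png

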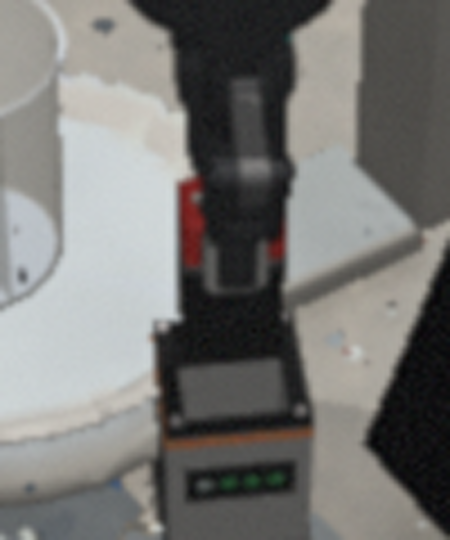

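The red pack (crop 178–287) hangs square over the open bay (crop 178–287), so I correct about 1 mm and lower it.

```bash
python3 -m crank '[[[0,1.2,10],0,220],[[0,1.2,20],0,220],[[0,1.2,26],0,220],[[0,1.2,30],0,220],[[0,1.2,34],0,220],[[0,1.2,34],0,220]]'|egrep 'pos|cont'
python3 -m crank '[[[0,0,3],0,220],[[0,0,6],0,220],[[0,0,9],0,220],[[0,0,9],0,220]]'|egrep 'pos|cont'
```

```text
eef_pos: [0.4286, 0.3332, 0.0913]
contact_force: [-0.1, 0.2, -1.5]
eef_pos: [0.4288, 0.3333, 0.0826]
contact_force: [-0.2, -0.8, -1.4]
```

```bash
python3 -m crank '[[[0,0,5],0,220],[[0,0,10],0,220],[[0,0,14],0,220],[[0,0,17],0,220],[[0,0,17],0,220]]'|egrep 'pos|cont'
python3 -m crank '[[[0,0,1.5],0,220],[[0,0,3],0,220],[[0,0,3],0,220],[[0,0,3],0,220]]'|egrep 'pos|cont'
```

```text
eef_pos: [0.4288, 0.3333, 0.0655]
contact_force: [-0.2, 0.8, -0.8]
eef_pos: [0.429, 0.3334, 0.0631]
contact_force: [-0.0, -1.1, -1.1]
```

```bash
python3 -m crank '[[[0,0,1],0,220],[[0,0,2],0,220],[[0,0,2],0,220],[[0,0,2],0,220]]'|egrep 'pos|cont'
```

```text
eef_pos: [0.4289, 0.3334, 0.0611]
contact_force: [-0.7, 0.2, -1.3]
```

```bash
python3 -m crank '[[[0,0,0],0,150],[[0,0,0],0,80],[[0,0,0],0,80],[[0,0,0],0,80],[[0,0,-30],0,80],[[0,0,-65],0,80],[[0,0,-75],0,160],[[0,0,-75],0,255],[[0,0,-75],0,255],[[0,0,-75],0,255]]'
python3 -m crank '[[[0,0,0],0,255],[[0,0,15],0,255],[[0,0,30],0,255],[[0,0,40],0,255],[[0,0,43],0,255],[[0,0,43],0,255],[[0,0,43],0,255]]'
python3 - <<'E'
from h import *
from plant import *
c=read_camera("scene");P=cloud(c)
g=cv2.cvtColor(c["frame"],cv2.COLOR_BGR2HSV);m=(cv2.inRange(g,(0,150,60),(8,255,255))|cv2.inRange(g,(172,150,60),(180,255,255)))>0
w=np.zeros_like(m);w[225:290,300:355]=1;q=P[m&w];zt=np.percentile(q[:,2],90);v,u=np.nonzero(m&w&(abs(P[...,2]-zt)<.006))
print(zt,len(u),cv2.minAreaRect((pts(c,np.c_[u,v],zt-.001)[:,:2]*1000).astype(np.float32)))
E
```

```text
time: 21.2
eef_pos: [0.4277, 0.3328, 0.1339]
tcp_rot: [0.345, 0.939, -0.001, -0.001]
contact_force: [0.8, 0.1, -0.1]
opening: 0.009
finger_force: 0.0
time: 21.9
eef_pos: [0.4293, 0.3336, 0.0934]
tcp_rot: [0.345, 0.939, 0.0, 0.0]
contact_force: [0.1, 0.3, 0.8]
opening: 0.001
finger_force: 0.0
0.12090614116904337 164 ((424.8752136230469, 330.2955627441406), (26.84397315979004, 37.43688201904297), 47.2988395690918)
```

Head at 0.120 as expected. Pressing down in steps.

```bash
python3 -m crank '[[[0,0,2],0,255],[[0,0,4],0,255],[[0,0,6],0,255],[[0,0,8],0,255],[[0,0,8],0,255]]'|egrep 'pos|cont'
python3 -m crank '[[[0,0,2],0,255],[[0,0,4],0,255],[[0,0,6],0,255],[[0,0,8],0,255],[[0,0,8],0,255]]'|egrep 'pos|cont'
python3 -m crank '[[[0,0,2],0,255],[[0,0,4],0,255],[[0,0,6],0,255],[[0,0,6],0,255],[[0,0,6],0,255]]'|egrep 'pos|cont'
```

```text
eef_pos: [0.4293, 0.3336, 0.0856]
contact_force: [-0.2, -0.6, 4.2]
eef_pos: [0.4294, 0.3336, 0.0775]
contact_force: [-0.1, 0.2, 5.4]
eef_pos: [0.4295, 0.3338, 0.0719]
contact_force: [0.1, -0.3, 5.6]
```

```bash
python3 -m crank '[[[0,0,2],0,255],[[0,0,4],0,255],[[0,0,6],0,255],[[0,0,6],0,255],[[0,0,6],0,255]]'|egrep 'pos|cont'
python3 -m crank '[[[0,0,1],0,255],[[0,0,2],0,255],[[0,0,2],0,255],[[0,0,2],0,255]]'|egrep 'pos|cont'
python3 -m crank '[[[0,0,1],0,255],[[0,0,1],0,255],[[0,0,1],0,255]]'|egrep 'pos|cont'
```

```text
eef_pos: [0.4296, 0.3338, 0.0661]
contact_force: [-0.8, -0.2, 6.9]
eef_pos: [0.4297, 0.3339, 0.0643]
contact_force: [-1.2, 0.1, 7.3]
eef_pos: [0.4297, 0.3339, 0.0633]
contact_force: [-0.9, 0.2, 6.9]
```

```bash
python3 -m crank '[[[0,0,0.8],0,255],[[0,0,0.8],0,255],[[0,0,0.8],0,255]]'|egrep 'pos|cont'
python3 -m crank '[[[0,0,0.5],0,255],[[0,0,0.5],0,255],[[0,0,0.5],0,255]]'|egrep 'pos|cont'
```

```text
eef_pos: [0.4297, 0.3339, 0.0625]
contact_force: [-1.4, -1.2, 8.2]
eef_pos: [0.4298, 0.3339, 0.0621]
contact_force: [-1.9, 0.2, 8.3]
```

```bash
python3 -m crank '[[[0,0,0.5],0,255],[[0,0,0.5],0,255],[[0,0,0.5],0,255]]'|egrep 'pos|cont'
python3 -m crank '[[[0,0,-2],0,255],[[0,0,-4],0,255],[[0,0,-6],0,255],[[0,0,-8],0,255],[[0,0,-8],0,255]]'|egrep 'pos|cont'
```

```text
eef_pos: [0.4298, 0.334, 0.0617]
contact_force: [-1.7, -0.5, 8.2]
eef_pos: [0.4285, 0.3332, 0.0677]
contact_force: [0.2, 1.0, -0.6]
```

Force fell to zero at the held height, so it is caught. Retreating and checking.

```bash
python3 -m crank '[[[0,0,-20],0,255],[[0,0,-60],0,255],[[0,0,-110],0,255],[[0,-20,-140],0,255],[[0,-60,-150],0,255],[[0,-100,-150],0,255],[[0,-100,-150],0,255],[[0,-100,-150],0,255],[[0,-100,-150],0,255]]'
python3 - <<'E'
from h import *
from plant import *
c=read_camera("scene");cv2.imwrite("pics/c9.png",cv2.resize(c["frame"][180:380,230:430],None,fx=3,fy=3));P=cloud(c)
g=cv2.cvtColor(c["frame"],cv2.COLOR_BGR2HSV);m=(cv2.inRange(g,(0,150,60),(8,255,255))|cv2.inRange(g,(172,150,60),(180,255,255)))>0
w=np.zeros_like(m);w[225:290,300:355]=1;print(np.percentile(P[m&w][:,2],90),(m&w).sum())
E
```

```text
time: 26.95
eef_pos: [0.3647, 0.2575, 0.2181]
tcp_rot: [0.345, 0.939, 0.0, -0.0]
contact_force: [0.4, 0.5, -0.6]
opening: 0.002
finger_force: 0.0
0.09957869954165981 335
```

View pics/c9.png

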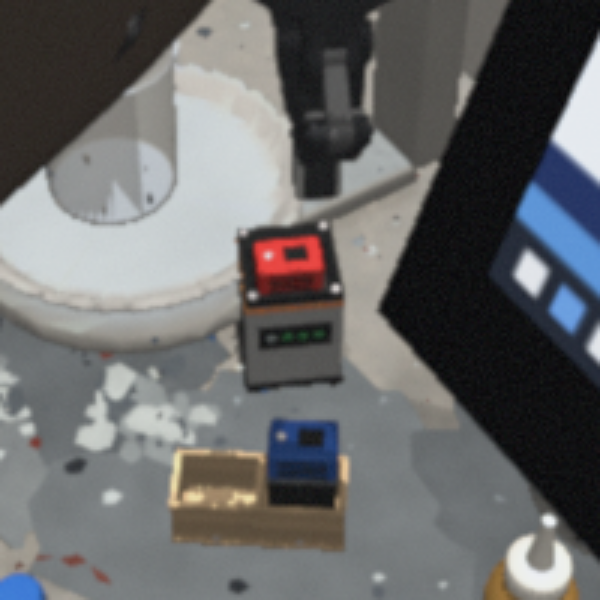

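The red pack is held down in the charger (crop 290,262; top at 0.0985 m, the held height) and the blue pack stands in the holder (crop 302,455). The arm is clear of both.

```bash
python3 -c "
from plant import ctrl
print(ctrl.sign_off())"
```

```text
the job is handed in; nothing more can be done
None
```

The job is handed in: the blue pack stands upright in the holder's free pocket, the red pack is caught in the charger bay, measured press forces stayed under about 9 N, the bottle was never approached, and the robot clock read 27 s.

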